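# Prime the tag feeder and zero its counter

### The arm

A 7-joint arm with a two-finger parallel gripper is mounted at the origin on the work surface. World frame = base frame: x ahead of the robot, y to its left, z up, the work surface at z = 0. Lengths are in m, angles in rad, forces in N, time in s.
With the tool pointing down it reaches from about 0.425 to 0.925 m from the base axis. Payload 6.8 kg.
Tool frame: the origin (TCP) lies between the finger pads; the fingertips stand 25 mm ahead of it and the grasp point (between the pads) lies 6 mm ahead of it; z points along the fingers, y is the line along which they close (so a half turn about z gives the same grasp; the last joint's range is limited). The gripper opens to 88 mm and grips with 3 to 60 N. Pads are 20 mm wide; open, the fingers measure 115 mm over their backs; the gripper's body (75 mm by 178 mm) begins 61 mm behind the grasp point.
Start: joints at [1.168, 0.477, 0.022, 1.555, -0.011, 1.109, -0.083], TCP at [0.196, -0.646, 0.217] pointing down, gripper open.
Joint ranges: [-2.96, 2.96], [-0.34, 2.1], [-1.41, 1.46], [0.24, 2.44], [-1.37, 4.51], [0.17, 1.92], [-2.96, 2.96]. Speed limits (rad/s): [2.39, 2.39, 3.14, 3.14, 3.14, 3.14, 3.14].

### API

Orientations are given as a unit quaternion [w, x, y, z].
In Python, from station import ctrl gives the robot as it stands. The module is installed in compiled form; this text tells all that it offers.
- The arm moves only by the tool servo_tool, never from a script. Its argument "moves" is a list of rows, each a list of 2 entries, a list of its own where there are three numbers: the shift along the tool's x, y, z in mm, then the turn, a rotation vector about the tool's x, y, z in rad. In form: [[[dx, dy, dz], [wx, wy, wz]], ...]. A call has 1 to 12 rows; each row shifts and turns the commanded pose from where the row before left it, along the tool's axes as they then stand; what a row does not reach is not made up. A row lasts 1/12 s, in which the tool goes at most 41.7 mm and 7.16 degrees, less where a joint would pass 70% of its speed; a pose out of reach is approached as far as the arm can. A call with a gripper value outside its range is refused whole. "hand" is the gripper command: -1 is shut, 1 is fully open, values between are in proportion, set as the call begins (left out, the last holds). The fingers move at their own pace and stop on an object; "newtons" is the grip in N (left out, the last holds). Time passes only in rows, so rows that do not move let the fingers close. It gives the time, the measured TCP pose, the force, the opening and the grip force at its end, in the units of the state.
- ctrl.read_state(): the state, without advancing time (a new reading comes with each control period).
- ctrl.capture(name): name is "scene" or "side" or "wrist"; returns a dict with "image" (420x560x3 uint8, red, green, blue), "range_z" (420x560 float32, m along the optical axis (not along the pixel's ray), 0 where there is no reading), "fx", "fy", "cx", "cy" (pixels), "origin" and "orientation" of the camera in the world; the wrist camera has in their place "T_tool_cam" (4x4, takes a point from camera to tool coordinates, whose origin is the TCP and whose axes are the flange's). Camera axes: x right, y down, z forward; pixel columns grow to the right and rows downward; lengths in m; the calibration is good to about 2 mm. A picture is of the moment at which its call begins: read the wrist's pose just before it.
- ctrl.sign_off(): hands the job in; it is judged then, once.
The state is a dict: "t": time; "joints": joint angles; "dq": joint speeds; "tau": joint torques, N m; "tcp_pos": TCP position; "ee_rot": TCP orientation; "ft_force": force on the tool from outside, world axes, zero at the start; "torque": the same for the moment, N m; "finger_gap": finger opening in m; "grip_force": force on a finger pad.
Only numpy, scipy, OpenCV 4.12 (cv2) and the standard library are available. Lean on these libraries where they do the work, as an engineer would, in place of code of your own. Each camera call takes 0.05 s, during which the arm holds its last target. There are 200 camera calls.

### The job

The tag feeder at the marking station has just been refilled. First prime it: swing its sprung lever by the orange handle all the way round until you feel it come up against its built-in stop, press it there firmly for about half a second without forcing it, and let go so that it springs back home. Then turn the separate counter's black knob anticlockwise all the way back to its zero stop, and leave the circuit board, the pen and the pink foam block where they lie.

Things in the scene. Friction and masses are not known exactly. Their poses are not given: they have to be found in the camera images.
- feeder: Grey tag feeder, fixed. Base 30 mm tall, 180 mm wide (y), x = -110 to +160 mm; an aluminium tag hopper 123 mm tall on it (x = 61 to 149 mm, 100 mm wide) and a blue spring drum, 104 mm across, top at 60 mm, that carries the lever. Origin: at bench level below the lever's upright pivot, the drum's middle. -x faces the robot, give or take its yaw.
- lever (a joint): Sprung lever's angle about its pivot (rad): 0 at home, where it points to 2.618 rad from the feeder's +x; grows anticlockwise from above. The spring pulls 2 N at the handle at home, 5.5 N at 1 rad. The stop, hidden in the drum, is set differently each time, met somewhere from 0.7 to 1.3 rad: feel for it. 1.5 N over the spring's pull is enough, 20 N over is too much.
- lever_handle (a point): Point on the axis of the lever's upright orange handle, 15 mm below its top: 121 mm above the bench and 120 mm from the pivot. The handle is a round post 16 mm across, upright, free from 75 to 136 mm above the bench. The lever's bar, 16 mm wide, lies 63 to 73 mm above the bench.
- counter: Grey counter box, separate from the feeder, 110 mm (x) by 100 mm (y), 55 mm tall, fixed to the bench, with a white dial of black ticks on top and a red zero mark at its -x edge. Origin: centre of its underside.
- reset_knob (a joint): Angle of the counter's knob (rad): 0 at the zero stop, where the white stripe on the knob points to the red mark; grows clockwise seen from above. Starts about 1.9 to 2.7 rad; stiff to turn (about 0.06 N m) and stays where it is left.
- reset_knob_grip (a point): On the knob's axis at the height to grip, 92 mm above the bench. The knob is a black upright bar grip 42 mm long and 14 mm wide, top 99 mm above the bench, on a disc 44 mm across whose top is 69 mm above the bench. The point turns with the knob: its x axis runs along the bar, its -x end bears the white stripe.
- board: Green circuit board 130 x 100 mm with parts up to 26 mm tall, lying loose. Origin: centre of its underside.
- pen: Black and grey marker pen lying loose, 135 mm long (along its x), 12 mm across. Origin: under its middle.
- foam_block: Pink block 60 x 40 x 20 mm lying loose. Origin: centre of its underside.
Mind the look-alikes: they are no part of the job. Of the things that look like the counter, the largest one is meant.

How it is judged:
On the way, in this order (a step that is already met when the one before it is completed fails the run):
1. the lever presses on its stop for 0.2 s (about 1 N at the handle over the spring's pull; 3 N at the stop inside, which sits three times nearer the pivot) (contact force between lever and stop above 3 N), for 0.2 s.
2. the lever is released and back home, within 0.06 rad (value of joint lever below 0.06 rad and contact force between the fingers and lever below 0.1 N), for 0.2 s.
3. the knob is at its zero stop, within 0.06 rad (value of joint reset_knob below 0.06 rad), for 0.2 s.
At the end, for the whole second after the job is handed in: The knob is within 0.06 rad of its zero stop and the lever is home within 0.06 rad, after having been pressed on its stop and released (value of joint each of reset_knob, lever below 0.06 rad); the robot touches nothing.
It fails at once if the lever is forced against its stop (about 22 N at the handle over the spring's pull; 70 N at the stop inside) (contact force between lever and stop above 70 N).
It fails at once if the circuit board is pushed more than 15 mm from its place (distance of board from where it was at the start of the episode above 0.015 m).
It fails at once if the pen is pushed more than 15 mm from its place (distance of pen from where it was at the start of the episode above 0.015 m).
It fails at once if the foam block is pushed more than 15 mm from its place (distance of foam_block from where it was at the start of the episode above 0.015 m).
It also fails if it takes over 67 s, if anything falls off the work surface, if the arm or the gripper's body presses on something with over 40 N, if the wrist force passes 120 N, or if a joint passes its speed limit or range.

## Working session

There is one attempt and no reset: what is moved stays moved. The work goes in short steps, Python scripts to look and compute and a tool call to move; the robot and the scene stay as the last step left them, time stands still between calls to the robot, and variables do not carry over. Pictures are saved under pics/ and viewed, at most 10 in all, crops included, and the job is handed in when it is done.

Besides the shell and the picture viewer there is one more tool, called after "Request:" as name(argument=value, ...) on one line, values as JSON. servo_tool: Moves the arm, as the interface text tells. Its arguments: {"type":"object","properties":{"moves":{"type":"array"},"hand":{"type":"number"},"newtons":{"type":"number"}},"required":["moves"]}

```bash
mkdir -p pics; cat > h.py <<'E'
import numpy as np, cv2, pickle
from scipy.spatial.transform import Rotation as R
from station import ctrl
def rot(q): return R.from_quat([q[1],q[2],q[3],q[0]]).as_matrix()
def cap(n):
    s=ctrl.read_state(); c=ctrl.capture(n)
    if n=="wrist":
        T=np.eye(4);T[:3,:3]=rot(s["ee_rot"]);T[:3,3]=s["tcp_pos"];T=T@np.array(c["T_tool_cam"])
    else:
        T=np.eye(4);o=np.array(c["orientation"]);T[:3,:3]=rot(o) if o.size==4 else o;T[:3,3]=c["origin"]
    c["T"]=T; return c
def cloud(c):
    z=c["range_z"];v,u=np.indices(z.shape)
    p=np.stack([(u-c["cx"])/c["fx"]*z,(v-c["cy"])/c["fy"]*z,z],-1)
    return p@c["T"][:3,:3].T+c["T"][:3,3]
def save(n,im): cv2.imwrite(n,cv2.cvtColor(im,cv2.COLOR_RGB2BGR))
E
python3 - <<'E'
from h import *
s=ctrl.read_state(); print(s)
for n in("scene","side"):
    c=cap(n);pickle.dump(c,open(n+".pkl","wb"));save(f"pics/{n}0.png",c["image"]);print(n,c["T"].round(3).tolist(),c["fx"])
E
```

```text
{'t': 0.0, 'joints': array([ 1.16788596,  0.47775769,  0.02235647,  1.55643767, -0.01147381,
        1.10926237, -0.08310424]), 'dq': array([-0.00035413,  0.00120984,  0.00098511, -0.00038145, -0.00036204,
       -0.00372986, -0.00095077]), 'tau': array([-1.52813609e-04, -5.82864189e+01,  1.53436225e+00, -2.72619331e+01,
       -5.44837222e-02,  1.69757218e-02,  1.81269843e-04]), 'tcp_pos': array([ 0.19592245, -0.6453199 ,  0.21631631]), 'ee_rot': array([-8.43728573e-04,  9.89154088e-01,  1.46878982e-01, -2.05313524e-04]), 'ft_force': array([-0.01916928,  0.23705007, -0.65654531]), 'torque': array([-0.07673339, -0.0319817 , -0.01459082]), 'grip_force': 0.0, 'finger_gap': 0.0877673690768603}
scene [[0.49, 0.667, -0.561, 0.951], [0.872, -0.376, 0.314, -0.309], [-0.002, -0.643, -0.766, 0.839], [0.0, 0.0, 0.0, 1.0]] 418.1505140986504
side [[-0.872, -0.286, 0.398, 0.012], [-0.49, 0.499, -0.715, 0.74], [0.007, -0.818, -0.575, 0.708], [0.0, 0.0, 0.0, 1.0]] 488.5705638408705
```

View pics/scene0.png

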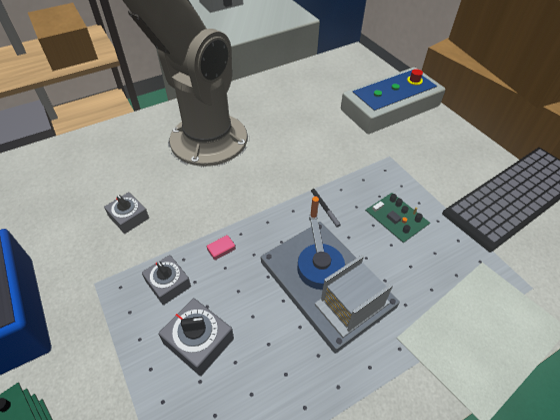

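View pics/side0.png

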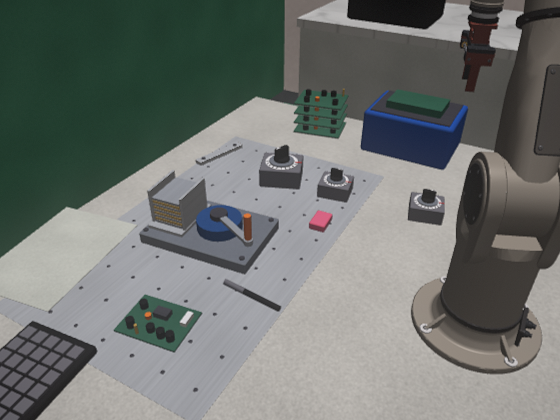

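The scene view shows the orange handle at about (315,207), the drum hub at (321,260) and the hopper at (355,290). The largest counter is at (196,333), with smaller look-alikes at (166,277) and (126,210). The foam is at (221,247), the pen at (325,207) and the board at (397,217). The side view agrees: handle (248,227), counter (282,165), pen (251,294), board (158,321), foam (320,220).

```bash
python3 - <<'E'
from h import *
for n in("scene","side"):
    c=pickle.load(open(n+".pkl","rb"));P=cloud(c);im=c["image"].astype(int);r,g,b=im[...,0],im[...,1],im[...,2]
    def box(u0,u1,v0,v1):
        m=np.zeros(r.shape,bool);m[v0:v1,u0:u1]=1;return m
    B={"scene":dict(handle=(305,325,185,222),drum=(290,350,235,290),knob=(160,235,298,372),foam=(200,240,230,262),pen=(305,345,185,232),board=(360,435,185,245),feed=(255,400,215,350)),
       "side":dict(handle=(238,258,205,245),drum=(190,245,200,245),knob=(258,306,140,190),foam=(305,336,205,235),pen=(220,285,275,312),board=(110,205,290,352),feed=(138,282,170,270))}[n]
    def show(k,m):
        p=P[m&box(*B[k])&(c["range_z"]>0)]
        if len(p): print(n,k,len(p),"med",np.median(p,0).round(4),"min",np.percentile(p,2,axis=0).round(3),"max",np.percentile(p,98,axis=0).round(3))
        return p
    Z=P[...,2]
    p=show("handle",(r>150)&(b<90)&(r>1.6*g)&(Z>.07)); 
    p=show("drum",(b>1.5*r)&(b>70)&(Z>.052)&(Z<.066))
    if len(p):
        h=cv2.minEnclosingCircle(p[:,:2].astype(np.float32)*1000);print("  circ",h)
    p=show("knob",(Z>.051)&(Z<.060))
    if len(p): print("  ctop",cv2.minAreaRect(p[:,:2].astype(np.float32)*1000))
    p=show("knob",(Z>.092)&(Z<.104))
    if len(p): print("  bar",cv2.minAreaRect(p[:,:2].astype(np.float32)*1000))
    p=show("foam",(r>1.5*g)&(Z>.014));print("  ",cv2.minAreaRect(p[:,:2].astype(np.float32)*1000) if len(p) else 0)
    p=show("pen",(Z>.006)&(Z<.016));
    p=show("board",(g>1.2*r)&(Z>0.0));
    p=show("feed",(Z>.026)&(Z<.034));print("  base",cv2.minAreaRect(p[:,:2].astype(np.float32)*1000))
    p=show("feed",(Z>.1)&(r<1.4*b));print("  hop",cv2.minAreaRect(p[:,:2].astype(np.float32)*1000) if len(p) else 0)
c=pickle.load(open("scene.pkl","rb"))
a=cv2.resize(c["image"][290:375,150:250],None,fx=4,fy=4,interpolation=cv2.INTER_CUBIC)
b=cv2.resize(c["image"][180:265,280:380],None,fx=4,fy=4,interpolation=cv2.INTER_CUBIC)
save("pics/crop.png",np.hstack([a,b]))
E
```

```text
scene handle 24 med [0.4588 0.076  0.1341] min [0.453 0.07  0.131] max [0.464 0.083 0.137]
scene drum 1006 med [0.5712 0.014  0.0588] min [ 0.522 -0.022  0.056] max [0.605 0.074 0.062]
  circ ((568.828125, 27.650367736816406), 52.80928421020508)
scene knob 1969 med [ 0.5868 -0.2761  0.0542] min [ 0.519 -0.33   0.051] max [ 0.634 -0.219  0.06 ]
  ctop ((575.147705078125, -274.4017333984375), (109.30664825439453, 99.25175476074219), 22.449663162231445)
scene knob 165 med [ 0.5757 -0.2749  0.0973] min [ 0.565 -0.293  0.093] max [ 0.587 -0.256  0.101]
  bar ((575.2275390625, -274.8200988769531), (39.860565185546875, 14.5425443649292), 66.92407989501953)
scene foam 350 med [ 0.3924 -0.1384  0.018 ] min [ 0.371 -0.166  0.014] max [ 0.411 -0.109  0.021]
   ((390.6065979003906, -137.7198944091797), (41.35600280761719, 59.64554977416992), 3.086038827896118)
scene pen 179 med [0.4161 0.1512 0.0097] min [0.34  0.143 0.006] max [0.472 0.159 0.013]
scene board 1144 med [0.5287 0.2942 0.0049] min [0.457 0.246 0.002] max [0.584 0.348 0.011]
scene feed 3488 med [ 0.5637 -0.024   0.0287] min [ 0.464 
[... 1093 characters left out ...]
6 -0.105  0.021]
   ((387.4632263183594, -134.54605102539062), (39.60565185546875, 62.46503448486328), 4.5931172370910645)
side pen 327 med [0.4018 0.1558 0.0103] min [0.338 0.148 0.006] max [0.467 0.163 0.014]
side board 1944 med [0.5131 0.3026 0.0058] min [0.455 0.247 0.003] max [0.583 0.35  0.009]
side feed 2566 med [0.5256 0.0793 0.0293] min [ 0.456 -0.21   0.026] max [0.702 0.126 0.033]
  base ((598.756103515625, -51.945343017578125), (269.357666015625, 350.5589599609375), 5.667629718780518)
side feed 1216 med [0.6749 0.046  0.1054] min [ 0.623 -0.008  0.101] max [0.715 0.09  0.123]
  hop ((584.83251953125, 33.34371566772461), (265.3251037597656, 104.81910705566406), 3.9437315464019775)
```

View pics/crop.png

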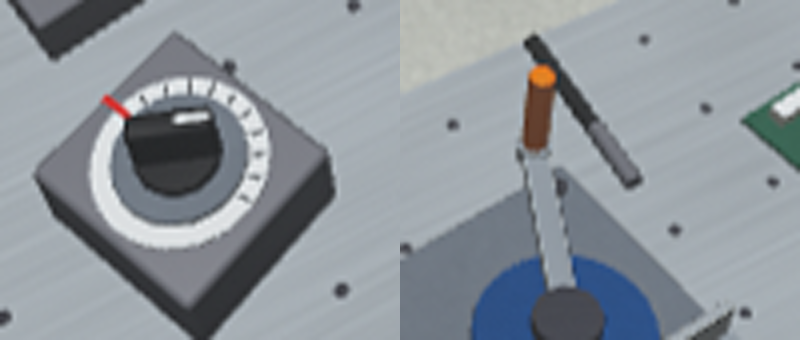

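The crop shows the stripe on the bar's right side, at crop (192,117), and the red mark at (115,107). The measurements are:

| Item | Value |
|---|---|
| Pivot | (0.568, 0.028) |
| Feeder yaw | 0.10 |
| Handle | (0.458, 0.077), which matches the given geometry |
| Counter | (0.574, -0.273), yaw 0.39 |
| Knob | about 2.37 rad |

I'm moving off now.

Request:
servo_tool(moves=[[[16,-10,0],[0,0,0]],[[16,-10,0],[0,0,0]],[[16,-10,0],[0,0,0]],[[16,-10,0],[0,0,0]],[[16,-10,0],[0,0,0]],[[16,-10,0],[0,0,0]],[[16,-10,0],[0,0,0]],[[16,-10,0],[0,0,0]],[[16,-10,0],[0,0,0]],[[16,-10,0],[0,0,0]],[[16,-10,0],[0,0,0]],[[16,-10,0],[0,0,0]]], hand=-0.2)

```text
t: 1.1
tcp_pos: [0.3453, -0.4743, 0.2169]
ee_rot: [-0.0, 0.989, 0.147, -0.0]
ft_force: [1.0, 0.1, 0.0]
finger_gap: 0.035
grip_force: 0.0
```

Request:
servo_tool(moves=[[[16,-10,0],[0,0,0]],[[16,-10,0],[0,0,0]],[[16,-10,0],[0,0,0]],[[16,-10,0],[0,0,0]],[[16,-10,0],[0,0,0]],[[16,-10,0],[0,0,0]],[[16,-10,0],[0,0,0]],[[16,-10,0],[0,0,0]],[[16,-10,0],[0,0,0]],[[16,-10,0],[0,0,0]],[[16,-10,0],[0,0,0]],[[16,-10,0],[0,0,0]]])

```text
t: 2.1
tcp_pos: [0.4941, -0.3038, 0.2169]
ee_rot: [-0.0, 0.989, 0.147, -0.0]
ft_force: [0.8, -0.3, -0.1]
finger_gap: 0.035
grip_force: 0.0
```

Request:
servo_tool(moves=[[[0,0,0],[0,0,0.06]],[[0,0,0],[0,0,0.06]],[[0,0,0],[0,0,0.06]],[[0,0,0],[0,0,0.06]],[[0,0,0],[0,0,0.06]],[[0,0,0],[0,0,0.06]],[[0,0,0],[0,0,0.06]],[[0,0,0],[0,0,0.06]],[[0,0,0],[0,0,0.06]],[[0,0,0],[0,0,0.06]],[[0,0,0],[0,0,0.06]],[[0,0,0],[0,0,0.06]]])

```text
t: 3.1
tcp_pos: [0.4935, -0.3045, 0.2168]
ee_rot: [-0.0, 0.977, -0.212, -0.0]
ft_force: [0.0, -0.5, -0.5]
finger_gap: 0.0353
grip_force: 0.0
```

```bash
cat >> h.py <<'E'
def delta(x,y,z,yaw):
    s=ctrl.read_state();M=rot(s["ee_rot"]);a=np.arctan2(M[1,0],M[0,0])
    d=(M.T@(np.array([x,y,z])-s["tcp_pos"])*1000).round(1)
    w=-(np.mod(yaw-a+np.pi,2*np.pi)-np.pi)
    print("t",round(s["t"],2),"tcp",s["tcp_pos"].round(4),"yaw",a.round(3),"tilt",M[:,2].round(3),"shift",d,"wz",w.round(3),"q7",s["joints"][6].round(2),"F",s["ft_force"].round(2),"gap",round(s["finger_gap"],4))
E
python3 -c "
from h import *
delta(.4585,.077,.217,-.42)"
```

```text
t 3.1 tcp [ 0.4935 -0.3045  0.2168] yaw -0.428 tilt [-0.001  0.    -1.   ] shift [-190.2 -332.6    0. ] wz -0.008 q7 -1.56 F [ 0.03 -0.47 -0.45] gap 0.0353
```

Request:
servo_tool(moves=[[[-16,-28,0],[0,0,0]],[[-16,-28,0],[0,0,0]],[[-16,-28,0],[0,0,0]],[[-16,-28,0],[0,0,0]],[[-16,-28,0],[0,0,0]],[[-16,-28,0],[0,0,0]],[[-16,-28,0],[0,0,0]],[[-16,-28,0],[0,0,0]],[[-16,-28,0],[0,0,0]],[[-16,-28,0],[0,0,0]],[[-16,-28,0],[0,0,0]],[[-14,-25,0],[0,0,0]]])

```text
t: 4.1
tcp_pos: [0.4574, 0.079, 0.2172]
ee_rot: [0.0, 0.978, -0.211, -0.0]
ft_force: [-0.7, -0.1, -1.4]
finger_gap: 0.0349
grip_force: 0.0
```

```bash
python3 -c "
from h import *
delta(.4585,.077,.112,-.42)
c=cap('wrist');save('pics/w1.png',c['image']);P=cloud(c);im=c['image'].astype(int)
m=(im[...,0]>1.6*im[...,1])&(im[...,0]>120)&(P[...,2]>.128)&(P[...,2]<.142)&(c['range_z']>0)
p=P[m];print(len(p),np.median(p,0),p.min(0),p.max(0))
print(cv2.minEnclosingCircle(p[:,:2].astype(np.float32)*1000))"
```

```text
t 4.1 tcp [0.4574 0.079  0.2172] yaw -0.424 tilt [-0.  0. -1.] shift [  1.9   1.3 105.2] wz -0.004 q7 -2.35 F [-0.71 -0.11 -1.36] gap 0.0349
105 [0.45956579 0.07723237 0.13465899] [0.4519673  0.06984428 0.13205869] [0.46637404 0.08376496 0.13627226]
((459.2639465332031, 77.0431900024414), 7.311221122741699)
```

The wrist view confirms the handle top at (0.459, 0.077), so I'm descending around it.

Request:
servo_tool(moves=[[[2,1,5],[0,0,0]],[[0,0,10],[0,0,0]],[[0,0,10],[0,0,0]],[[0,0,10],[0,0,0]],[[0,0,10],[0,0,0]],[[0,0,10],[0,0,0]],[[0,0,10],[0,0,0]],[[0,0,10],[0,0,0]],[[0,0,10],[0,0,0]],[[0,0,10],[0,0,0]],[[0,0,10],[0,0,0]],[[0,0,0],[0,0,0]]])

```text
t: 5.15
tcp_pos: [0.4583, 0.075, 0.1102]
ee_rot: [0.001, 0.978, -0.211, -0.001]
ft_force: [-1.3, -1.0, -0.1]
finger_gap: 0.0355
grip_force: 0.0
```

Request:
servo_tool(moves=[[[0,3,0],[0,0,0]],[[0,3,0],[0,0,0]],[[0,3,0],[0,0,0]],[[0,0,0],[0,0,0]],[[0,0,0],[0,0,0]]])

```text
t: 5.57
tcp_pos: [0.4561, 0.0669, 0.1128]
ee_rot: [-0.0, 0.977, -0.211, 0.0]
ft_force: [0.3, 0.2, 1.0]
finger_gap: 0.0348
grip_force: 0.0
```

Request:
servo_tool(moves=[[[0.1,6,0],[0,0,-0.05]],[[0.1,6,0],[0,0,-0.05]],[[0.1,6,0],[0,0,-0.05]],[[0.1,6,0],[0,0,-0.05]],[[0,0,0],[0,0,0]],[[0,0,0],[0,0,0]]])

```text
t: 6.07
tcp_pos: [0.4491, 0.0449, 0.1129]
ee_rot: [-0.001, 0.994, -0.113, 0.001]
ft_force: [2.7, 1.6, 1.9]
finger_gap: 0.0353
grip_force: 1.2
```

```bash
cat >> h.py <<'E'
def lev():
    s=ctrl.read_state();M=rot(s["ee_rot"]);p=s["tcp_pos"][:2]-[.5685,.028];y=M[:2,1];x=M[:2,0]
    print("t",round(s["t"],2),"tcp",s["tcp_pos"].round(4),"r",np.hypot(*p).round(4),"ang",(np.mod(np.arctan2(p[1],p[0]),2*np.pi)-2.72).round(3),"yaw-0",(np.arctan2(x[1],x[0])+.42).round(3),"Ft",(s["ft_force"][:2]@y).round(2),"Fr",(s["ft_force"][:2]@x).round(2),"Fz",s["ft_force"][2].round(2))
E
python3 -c "
from h import *
lev()"
```

```text
t 6.07 tcp [0.4491 0.0449 0.1129] r 0.1206 ang 0.281 yaw-0 0.193 Ft -2.17 Fr 2.24 Fz 1.93
```

Request:
servo_tool(moves=[[[0.1,6,0],[0,0,-0.05]],[[0.1,6,0],[0,0,-0.05]],[[0.1,6,0],[0,0,-0.05]],[[0.1,6,0],[0,0,-0.05]],[[0.1,6,0],[0,0,-0.05]],[[0.1,6,0],[0,0,-0.05]],[[0.1,6,0],[0,0,-0.05]],[[0.1,6,0],[0,0,-0.05]],[[0,0,0],[0,0,0]],[[0,0,0],[0,0,0]]])

```text
t: 6.9
tcp_pos: [0.447, -0.0023, 0.1125]
ee_rot: [-0.0, 0.996, 0.086, 0.001]
ft_force: [1.6, 4.1, 0.3]
finger_gap: 0.035
grip_force: 1.8
```

```bash
python3 -c "
from h import *
lev()"
```

```text
t 6.9 tcp [ 0.447  -0.0023  0.1125] r 0.1252 ang 0.666 yaw-0 0.593 Ft -3.8 Fr 2.26 Fz 0.34
```

Request:
servo_tool(moves=[[[0.8,3,0],[0,0,-0.025]],[[0.8,3,0],[0,0,-0.025]],[[0.8,3,0],[0,0,-0.025]],[[0.4,1,0],[0,0,0]],[[0,0,0],[0,0,0]]])

```text
t: 7.32
tcp_pos: [0.45, -0.0119, 0.112]
ee_rot: [-0.0, 0.992, 0.124, -0.001]
ft_force: [-2.4, 4.2, 3.2]
finger_gap: 0.0353
grip_force: 2.1
```

Request:
servo_tool(moves=[[[0.3,1.5,0],[0,0,-0.02]],[[0.3,1.5,0],[0,0,-0.02]],[[0,0,0],[0,0,0]]])

```text
t: 7.57
tcp_pos: [0.4514, -0.0149, 0.1119]
ee_rot: [-0.0, 0.99, 0.144, -0.001]
ft_force: [-3.7, 4.4, 3.0]
finger_gap: 0.035
grip_force: 2.2
```

```bash
python3 -c "
from h import *
lev()"
```

```text
t 7.57 tcp [ 0.4514 -0.0149  0.1119] r 0.1247 ang 0.773 yaw-0 0.71 Ft -5.31 Fr -2.24 Fz 2.97
```

Request:
servo_tool(moves=[[[0.1,1,0],[0,0,-0.01]],[[0.1,1,0],[0,0,-0.01]],[[0.1,1,0],[0,0,-0.01]],[[0,0,0],[0,0,0]]])

```text
t: 7.9
tcp_pos: [0.4526, -0.0178, 0.1119]
ee_rot: [-0.0, 0.987, 0.159, -0.001]
ft_force: [-3.6, 3.9, 2.9]
finger_gap: 0.0352
grip_force: 2.2
```

```bash
python3 -c "
from h import *
lev()"
```

```text
t 7.9 tcp [ 0.4526 -0.0178  0.1119] r 0.1246 ang 0.798 yaw-0 0.739 Ft -4.79 Fr -2.2 Fz 2.88
```

Request:
servo_tool(moves=[[[0.1,1,0],[0,0,-0.01]],[[0.1,1,0],[0,0,-0.01]],[[0.1,1,0],[0,0,-0.01]],[[0.1,1,0],[0,0,-0.01]],[[0,0,0],[0,0,0]]])

```text
t: 8.32
tcp_pos: [0.4543, -0.0214, 0.1119]
ee_rot: [-0.0, 0.984, 0.179, -0.001]
ft_force: [-4.3, 4.0, 2.9]
finger_gap: 0.0351
grip_force: 2.3
```

Request:
servo_tool(moves=[[[0.1,1,0],[0,0,-0.01]],[[0.1,1,0],[0,0,-0.01]],[[0.1,1,0],[0,0,-0.01]],[[0.1,1,0],[0,0,-0.01]],[[0,0,0],[0,0,0]]])

```text
t: 8.73
tcp_pos: [0.4561, -0.025, 0.1119]
ee_rot: [-0.0, 0.98, 0.198, -0.001]
ft_force: [-3.9, 2.8, 2.1]
finger_gap: 0.0351
grip_force: 2.3
```

Request:
servo_tool(moves=[[[0.1,1,0],[0,0,-0.01]],[[0.1,1,0],[0,0,-0.01]],[[0.1,1,0],[0,0,-0.01]],[[0.1,1,0],[0,0,-0.01]],[[0,0,0],[0,0,0]]])

```text
t: 9.15
tcp_pos: [0.4579, -0.0286, 0.1119]
ee_rot: [-0.0, 0.976, 0.218, -0.001]
ft_force: [-3.9, 3.6, 3.0]
finger_gap: 0.0353
grip_force: 2.4
```

Request:
servo_tool(moves=[[[0.1,1,0],[0,0,-0.01]],[[0.1,1,0],[0,0,-0.01]],[[0.1,1,0],[0,0,-0.01]],[[0.1,1,0],[0,0,-0.01]],[[0,0,0],[0,0,0]]])

```text
t: 9.57
tcp_pos: [0.46, -0.032, 0.1119]
ee_rot: [-0.0, 0.971, 0.237, -0.001]
ft_force: [-4.4, 3.4, 3.2]
finger_gap: 0.035
grip_force: 2.5
```

```bash
python3 -c "
from h import *
lev()"
```

```text
t 9.57 tcp [ 0.46   -0.032   0.1119] r 0.124 ang 0.927 yaw-0 0.899 Ft -5.08 Fr -2.35 Fz 3.21
```

Request:
servo_tool(moves=[[[0.1,1,0],[0,0,-0.008]],[[0.1,1,0],[0,0,-0.008]],[[0.1,1,0],[0,0,-0.008]],[[0.1,1,0],[0,0,-0.008]],[[0,0,0],[0,0,0]]])

```text
t: 9.98
tcp_pos: [0.462, -0.0353, 0.1118]
ee_rot: [-0.0, 0.968, 0.253, -0.001]
ft_force: [-3.8, 3.6, 3.7]
finger_gap: 0.0356
grip_force: 2.5
```

Request:
servo_tool(moves=[[[0.1,1,0],[0,0,-0.008]],[[0.1,1,0],[0,0,-0.008]],[[0.1,1,0],[0,0,-0.008]],[[0.1,1,0],[0,0,-0.008]],[[0,0,0],[0,0,0]]])

```text
t: 10.4
tcp_pos: [0.4642, -0.0387, 0.1117]
ee_rot: [-0.0, 0.963, 0.268, -0.002]
ft_force: [-4.7, 2.8, 3.2]
finger_gap: 0.0351
grip_force: 2.6
```

Request:
servo_tool(moves=[[[0.1,1,0],[0,0,-0.008]],[[0.1,1,0],[0,0,-0.008]],[[0.1,1,0],[0,0,-0.008]],[[0.1,1,0],[0,0,-0.008]],[[0,0,0],[0,0,0]]])

```text
t: 10.82
tcp_pos: [0.4665, -0.0419, 0.1117]
ee_rot: [-0.0, 0.959, 0.283, -0.002]
ft_force: [-3.4, 2.9, 2.1]
finger_gap: 0.0352
grip_force: 2.7
```

Request:
servo_tool(moves=[[[0.1,1,0],[0,0,-0.008]],[[0.1,1,0],[0,0,-0.008]],[[0.1,1,0],[0,0,-0.008]],[[0.1,1,0],[0,0,-0.008]],[[0,0,0],[0,0,0]]])

```text
t: 11.23
tcp_pos: [0.4688, -0.0451, 0.1116]
ee_rot: [-0.0, 0.954, 0.299, -0.002]
ft_force: [-5.5, 2.2, 3.2]
finger_gap: 0.0353
grip_force: 2.7
```

```bash
python3 -c "
from h import *
lev()"
```

```text
t 11.23 tcp [ 0.4688 -0.0451  0.1116] r 0.1236 ang 1.055 yaw-0 1.027 Ft -4.99 Fr -3.29 Fz 3.19
```

Request:
servo_tool(moves=[[[0.1,1,0],[0,0,-0.008]],[[0.1,1,0],[0,0,-0.008]],[[0.1,1,0],[0,0,-0.008]],[[0.1,1,0],[0,0,-0.008]],[[0,0,0],[0,0,0]]])

```text
t: 11.65
tcp_pos: [0.4714, -0.0482, 0.1115]
ee_rot: [-0.0, 0.949, 0.314, -0.002]
ft_force: [-5.6, 3.1, 2.8]
finger_gap: 0.0351
grip_force: 2.8
```

Request:
servo_tool(moves=[[[0.1,1,0],[0,0,-0.008]],[[0.1,1,0],[0,0,-0.008]],[[0.1,1,0],[0,0,-0.008]],[[0.1,1,0],[0,0,-0.008]],[[0,0,0],[0,0,0]]])

```text
t: 12.07
tcp_pos: [0.474, -0.0511, 0.1115]
ee_rot: [-0.0, 0.944, 0.329, -0.002]
ft_force: [-5.9, 1.6, 2.6]
finger_gap: 0.0353
grip_force: 2.8
```

Request:
servo_tool(moves=[[[0.1,1,0],[0,0,-0.008]],[[0.1,1,0],[0,0,-0.008]],[[0.1,1,0],[0,0,-0.008]],[[0.1,1,0],[0,0,-0.008]],[[0,0,0],[0,0,0]]])

```text
t: 12.48
tcp_pos: [0.4766, -0.0541, 0.1114]
ee_rot: [-0.001, 0.939, 0.344, -0.002]
ft_force: [-6.5, 2.4, 2.9]
finger_gap: 0.0351
grip_force: 2.9
```

Request:
servo_tool(moves=[[[0.1,1,0],[0,0,-0.008]],[[0.1,1,0],[0,0,-0.008]],[[0.1,1,0],[0,0,-0.008]],[[0.1,1,0],[0,0,-0.008]],[[0,0,0],[0,0,0]]])

```text
t: 12.9
tcp_pos: [0.4794, -0.0569, 0.1114]
ee_rot: [-0.001, 0.933, 0.359, -0.003]
ft_force: [-6.9, 2.6, 2.4]
finger_gap: 0.0352
grip_force: 3.0
```

```bash
python3 -c "
from h import *
lev()"
```

```text
t 12.9 tcp [ 0.4794 -0.0569  0.1114] r 0.1231 ang 1.183 yaw-0 1.155 Ft -6.61 Fr -3.38 Fz 2.35
```

Request:
servo_tool(moves=[[[0.1,1,0],[0,0,-0.008]],[[0.1,1,0],[0,0,-0.008]],[[0.1,1,0],[0,0,-0.008]],[[0.1,1,0],[0,0,-0.008]],[[0,0,0],[0,0,0]]])

```text
t: 13.32
tcp_pos: [0.4823, -0.0597, 0.1113]
ee_rot: [-0.001, 0.927, 0.374, -0.003]
ft_force: [-6.7, 1.3, 4.3]
finger_gap: 0.0356
grip_force: 3.0
```

Request:
servo_tool(moves=[[[0.1,1,0],[0,0,-0.008]],[[0.1,1,0],[0,0,-0.008]],[[0.1,1,0],[0,0,-0.008]],[[0.1,1,0],[0,0,-0.008]],[[0,0,0],[0,0,0]]])

```text
t: 13.73
tcp_pos: [0.4853, -0.0623, 0.1113]
ee_rot: [-0.001, 0.921, 0.389, -0.003]
ft_force: [-6.0, 1.1, 2.2]
finger_gap: 0.0353
grip_force: 3.1
```

Request:
servo_tool(moves=[[[0.1,1,0],[0,0,-0.008]],[[0.1,1,0],[0,0,-0.008]],[[0.1,1,0],[0,0,-0.008]],[[0.1,1,0],[0,0,-0.008]],[[0,0,0],[0,0,0]]])

```text
t: 14.15
tcp_pos: [0.4883, -0.0648, 0.1112]
ee_rot: [-0.001, 0.915, 0.403, -0.003]
ft_force: [-6.8, 1.8, 3.5]
finger_gap: 0.0351
grip_force: 3.1
```

Request:
servo_tool(moves=[[[0.1,1,0],[0,0,-0.008]],[[0.1,1,0],[0,0,-0.008]],[[0.1,1,0],[0,0,-0.008]],[[0.1,1,0],[0,0,-0.008]],[[0,0,0],[0,0,0]]])

```text
t: 14.57
tcp_pos: [0.4904, -0.0663, 0.1111]
ee_rot: [-0.002, 0.908, 0.418, -0.004]
ft_force: [-10.5, 4.1, 6.6]
finger_gap: 0.0351
grip_force: 5.3
```

```bash
python3 -c "
from h import *
lev()"
```

```text
t 14.57 tcp [ 0.4904 -0.0663  0.1111] r 0.1225 ang 1.301 yaw-0 1.283 Ft -10.66 Fr -3.71 Fz 6.59
```

I've felt the stop: motion fell short and the force jumped to about 4 N over the spring. I'm pressing slightly more and holding.

Request:
servo_tool(moves=[[[0,0.5,0],[0,0,0]],[[0,0.5,0],[0,0,0]],[[0,0,0],[0,0,0]],[[0,0,0],[0,0,0]],[[0,0,0],[0,0,0]],[[0,0,0],[0,0,0]],[[0,0,0],[0,0,0]],[[0,0,0],[0,0,0]]])

```text
t: 15.23
tcp_pos: [0.4905, -0.0666, 0.111]
ee_rot: [-0.002, 0.908, 0.418, -0.004]
ft_force: [-12.0, 4.7, 8.6]
finger_gap: 0.0357
grip_force: 6.2
```

```bash
python3 -c "
from h import *
lev()"
```

```text
t 15.23 tcp [ 0.4905 -0.0666  0.111 ] r 0.1226 ang 1.303 yaw-0 1.283 Ft -12.14 Fr -4.2 Fz 8.64
```

Step 1 is held. Now I'm easing back along the arc so the lever follows home.

Request:
servo_tool(moves=[[[0,-3,0],[0,0,0.02]],[[0.1,-6,0],[0,0,0.05]],[[0.1,-6,0],[0,0,0.05]],[[0.1,-6,0],[0,0,0.05]],[[0.1,-6,0],[0,0,0.05]],[[0.1,-6,0],[0,0,0.05]],[[0.1,-6,0],[0,0,0.05]],[[0.1,-6,0],[0,0,0.05]],[[0.1,-6,0],[0,0,0.05]],[[0.1,-6,0],[0,0,0.05]],[[0.1,-6,0],[0,0,0.05]],[[0.1,-6,0],[0,0,0.05]]])

```text
t: 16.23
tcp_pos: [0.4552, -0.0105, 0.1114]
ee_rot: [0.0, 0.99, 0.144, -0.002]
ft_force: [-3.6, 2.6, -0.9]
finger_gap: 0.0347
grip_force: 2.1
```

```bash
python3 -c "
from h import *
lev()"
```

```text
t 16.23 tcp [ 0.4552 -0.0105  0.1114] r 0.1197 ang 0.75 yaw-0 0.71 Ft -3.48 Fr -2.67 Fz -0.93
```

Request:
servo_tool(moves=[[[0.1,-6,0],[0,0,0.05]],[[0.1,-6,0],[0,0,0.05]],[[0.1,-6,0],[0,0,0.05]],[[0.1,-6,0],[0,0,0.05]],[[0.1,-6,0],[0,0,0.05]],[[0.1,-6,0],[0,0,0.05]],[[0.1,-6,0],[0,0,0.05]],[[0.1,-6,0],[0,0,0.05]],[[0.1,-6,0],[0,0,0.05]],[[0.1,-6,0],[0,0,0.05]],[[0.1,-6,0],[0,0,0.05]],[[0.1,-6,0],[0,0,0.05]]])

```text
t: 17.23
tcp_pos: [0.4574, 0.0605, 0.112]
ee_rot: [0.0, 0.988, -0.154, 0.0]
ft_force: [0.2, 2.2, -1.2]
finger_gap: 0.0353
grip_force: 0.9
```

```bash
python3 -c "
from h import *
lev();delta(.459,.077,.112,-.42)"
```

```text
t 17.23 tcp [0.4574 0.0605 0.112 ] r 0.1158 ang 0.137 yaw-0 0.11 Ft -2.12 Fr -0.47 Fz -1.25
t 17.23 tcp [0.4574 0.0605 0.112 ] yaw -0.31 tilt [ 0. -0. -1.] shift [ -3.5 -16.2   0. ] wz 0.11 q7 -2.27 F [ 0.19  2.16 -1.25] gap 0.0353
```

Request:
servo_tool(moves=[[[-0.7,-4,0],[0,0,0]],[[-0.7,-4,0],[0,0,0]],[[-1,-4,0],[0,0,0]],[[-1,-4,0],[0,0,0]],[[0,0,0],[0,0,0.06]],[[0,0,0],[0,0,0.05]],[[0,0,0],[0,0,0]],[[0,0,0],[0,0,0]],[[0,0,0],[0,0,0]]])

```text
t: 17.98
tcp_pos: [0.4589, 0.0764, 0.1122]
ee_rot: [0.0, 0.979, -0.206, -0.0]
ft_force: [0.0, -0.2, -0.8]
finger_gap: 0.0349
grip_force: 0.0
```

Request:
servo_tool(moves=[[[0,0,-10],[0,0,0]],[[0,0,-10],[0,0,0]],[[0,0,-10],[0,0,0]],[[0,0,-10],[0,0,0]],[[0,0,-10],[0,0,0]],[[0,0,-10],[0,0,0]],[[0,0,-10],[0,0,0]],[[0,0,-10],[0,0,0]],[[0,0,-10],[0,0,0]],[[0,0,-10],[0,0,0]],[[0,0,0],[0,0,0]],[[0,0,0],[0,0,0]]])

```text
t: 18.98
tcp_pos: [0.4593, 0.0766, 0.2128]
ee_rot: [-0.0, 0.978, -0.207, 0.001]
ft_force: [0.4, 0.3, -0.2]
finger_gap: 0.0349
grip_force: 0.0
```

```bash
python3 -c "
from h import *
delta(.574,-.273,.212,1.168)
c=cap('wrist');P=cloud(c);im=c['image'].astype(int)
m=(im[...,0]>1.6*im[...,1])&(im[...,0]>120)&(P[...,2]>.128)&(P[...,2]<.142)&(c['range_z']>0)
p=P[m];print(len(p),np.median(p,0))
print(cv2.minEnclosingCircle(p[:,:2].astype(np.float32)*1000))"
```

```text
t 18.98 tcp [0.4593 0.0766 0.2128] yaw -0.416 tilt [ 0.001  0.    -1.   ] shift [246.3 273.4   0.9] wz -1.584 q7 -2.34 F [ 0.36  0.33 -0.16] gap 0.0349
109 [0.45993154 0.0780949  0.13464796]
((459.540283203125, 76.82217407226562), 7.253444194793701)
```

The lever is home and clear. On to the counter.

Request:
servo_tool(moves=[[[20,23,0],[0,0,0]],[[20,23,0],[0,0,0]],[[20,23,0],[0,0,0]],[[20,23,0],[0,0,0]],[[20,23,0],[0,0,0]],[[20,23,0],[0,0,0]],[[20,23,0],[0,0,0]],[[20,23,0],[0,0,0]],[[20,23,0],[0,0,0]],[[20,23,0],[0,0,0]],[[20,23,0],[0,0,0]],[[26,20,0],[0,0,0]]], hand=0)

```text
t: 20.03
tcp_pos: [0.5724, -0.2743, 0.2111]
ee_rot: [0.0, 0.978, -0.207, -0.001]
ft_force: [-0.0, 0.1, -0.2]
finger_gap: 0.0437
grip_force: 0.0
```

Request:
servo_tool(moves=[[[0,0,0],[0,0,-0.12]],[[0,0,0],[0,0,-0.12]],[[0,0,0],[0,0,-0.12]],[[0,0,0],[0,0,-0.12]],[[0,0,0],[0,0,-0.12]],[[0,0,0],[0,0,-0.12]],[[0,0,0],[0,0,-0.12]],[[0,0,0],[0,0,-0.12]],[[0,0,0],[0,0,-0.12]],[[0,0,0],[0,0,-0.12]],[[0,0,0],[0,0,-0.12]],[[0,0,0],[0,0,-0.12]]])

```text
t: 21.03
tcp_pos: [0.573, -0.2724, 0.211]
ee_rot: [-0.001, 0.87, 0.492, -0.001]
ft_force: [-0.1, -0.4, 0.3]
finger_gap: 0.0439
grip_force: 0.0
```

Request:
servo_tool(moves=[[[0,0,0],[0,0,-0.12]],[[0,0,0],[0,0,0]],[[0,0,0],[0,0,0]]])

```text
t: 21.28
tcp_pos: [0.5731, -0.2726, 0.2113]
ee_rot: [-0.001, 0.842, 0.54, -0.0]
ft_force: [-0.3, -0.6, -0.2]
finger_gap: 0.0438
grip_force: 0.0
```

```bash
python3 -c "
from h import *
c=cap('wrist');save('pics/w2.png',c['image']);P=cloud(c);Z=P[...,2]
m=(Z>.092)&(Z<.104)&(c['range_z']>0)&(np.hypot(P[...,0]-.574,P[...,1]+.273)<.04)
p=P[m];print(len(p),p.mean(0),cv2.minAreaRect(p[:,:2].astype(np.float32)*1000))
m=(Z>.05)&(Z<.06)&(c['range_z']>0)&(np.hypot(P[...,0]-.574,P[...,1]+.273)<.09)
p=P[m];print(len(p),cv2.minAreaRect(p[:,:2].astype(np.float32)*1000))
delta(.574,-.273,.098,1.168)"
```

```text
579 [ 0.57482694 -0.27206342  0.0977843 ] ((574.4129028320312, -273.02117919921875), (41.448883056640625, 14.01248550415039), 68.61782836914062)
6221 ((574.2369995117188, -272.7742919921875), (109.87843322753906, 99.1689224243164), 22.405485153198242)
t 21.33 tcp [ 0.5732 -0.2726  0.2115] yaw 1.14 tilt [-0.001  0.001 -1.   ] shift [-1.000e-01  1.000e+00  1.135e+02] wz -0.028 q7 -0.23 F [-0.3  -0.   -0.06] gap 0.044
```

View pics/w2.png

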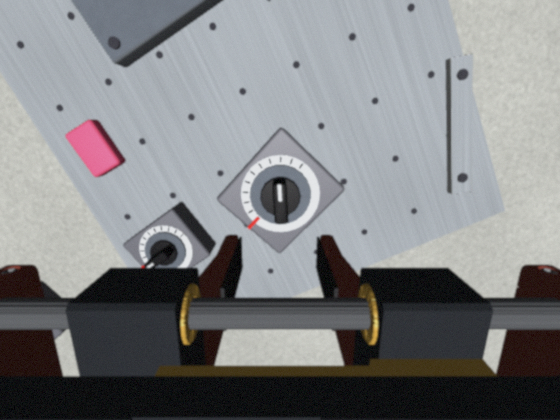

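The wrist view shows the counter centred at (281,190), the stripe on the bar's upper end and the red mark at (252,222). The remaining anticlockwise turn is about 2.34 rad, which matches. Now descending and gripping.

Request:
servo_tool(moves=[[[0,1,6.5],[0,0,-0.06]],[[0,0.3,10],[0,0,0]],[[0,0,10],[0,0,0]],[[0,0,10],[0,0,0]],[[0,0,10],[0,0,0]],[[0,0,10],[0,0,0]],[[0,0,10],[0,0,0]],[[0,0,10],[0,0,0]],[[0,0,10],[0,0,0]],[[0,0,10],[0,0,0]],[[0,0,10],[0,0,0]],[[0,0,5],[0,0,0]]])

```text
t: 22.33
tcp_pos: [0.5741, -0.2729, 0.099]
ee_rot: [-0.001, 0.824, 0.566, -0.0]
ft_force: [-0.1, -0.2, -0.1]
finger_gap: 0.0442
grip_force: 0.0
```

Request:
servo_tool(moves=[[[0,0,0],[0,0,0]],[[0,0,0],[0,0,0]],[[0,0,0],[0,0,0]],[[0,0,0],[0,0,0]],[[0,0,0],[0,0,0]],[[0,0,0],[0,0,0]]], hand=-1, newtons=30)

```text
t: 22.83
tcp_pos: [0.575, -0.2733, 0.1012]
ee_rot: [0.0, 0.824, 0.566, 0.0]
ft_force: [-0.1, 0.1, 0.2]
finger_gap: 0.0074
grip_force: 0.0
```

```bash
python3 -c "
from h import *
delta(.574,-.273,.1,3.533)"
```

```text
t 22.83 tcp [ 0.575  -0.2733  0.1012] yaw 1.204 tilt [ 0.001 -0.    -1.   ] shift [-0.1 -1.   1.2] wz -2.329 q7 -0.22 F [-0.11  0.14  0.23] gap 0.0074
```

```bash
python3 -c "
from h import *
print(ctrl.read_state()['finger_gap'])
c=cap('wrist');d=cap('side')
save('pics/g.png',np.hstack([cv2.resize(c['image'][200:420,140:420],(400,314)),cv2.resize(d['image'][120:205,235:345],(400,314),interpolation=cv2.INTER_CUBIC)]))
s=ctrl.read_state();print(s['t'],s['finger_gap'],s['grip_force'])"
```

```text
0.00742093346672489
22.9333 0.001276710422297309 0.0
```

View pics/g.png

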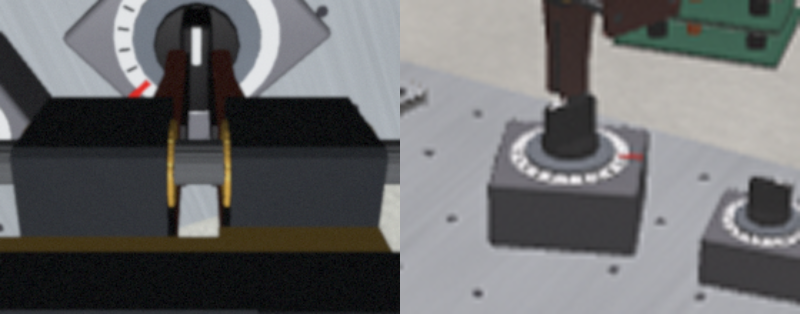

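```bash
python3 -c "
from h import *
s=ctrl.read_state();M=rot(s['ee_rot']);p=s['tcp_pos']
for n in('side','scene'):
    d=cap(n);Ti=np.linalg.inv(d['T'])
    for k,q in dict(tcp=p,tip=p+M[:,2]*.025,knobtop=np.array([.5744,-.273,.099]),knobgrip=np.array([.5744,-.273,.07])).items():
        a=Ti[:3,:3]@q+Ti[:3,3];print(n,k,(a[0]/a[2]*d['fx']+d['cx']).round(1),(a[1]/a[2]*d['fy']+d['cy']).round(1))
    P=cloud(d);m=(np.hypot(P[...,0]-.574,P[...,1]+.273)<.045)&(d['range_z']>0)&(P[...,2]>.06)
    q=P[m]
    for z in np.arange(.06,.2,.01):
        w=q[(q[:,2]>=z)&(q[:,2]<z+.01)]
        if len(w): print(z.round(2),len(w),w.min(0).round(3),w.max(0).round(3))
    if n=='scene': save('pics/g2.png',cv2.resize(d['image'][240:380,120:290],None,fx=4,fy=4,interpolation=cv2.INTER_CUBIC))
"
```

```text
side tcp 281.1 146.1
side tip 281.0 154.4
side knobtop 281.2 146.8
side knobgrip 281.1 156.4
0.06 122 [ 0.54  -0.301  0.06 ] [ 0.605 -0.241  0.07 ]
0.07 46 [ 0.559 -0.29   0.07 ] [ 0.583 -0.25   0.08 ]
0.08 47 [ 0.56  -0.289  0.08 ] [ 0.585 -0.252  0.09 ]
0.09 62 [ 0.561 -0.292  0.09 ] [ 0.584 -0.251  0.099]
0.1 19 [ 0.563 -0.285  0.1  ] [ 0.587 -0.256  0.11 ]
0.11 33 [ 0.561 -0.28   0.111] [ 0.587 -0.258  0.12 ]
0.12 41 [ 0.563 -0.279  0.12 ] [ 0.588 -0.257  0.13 ]
0.13 35 [ 0.562 -0.281  0.13 ] [ 0.587 -0.258  0.14 ]
0.14 39 [ 0.56  -0.281  0.14 ] [ 0.592 -0.258  0.15 ]
0.15 46 [ 0.56 -0.28  0.15] [ 0.589 -0.254  0.16 ]
0.16 42 [ 0.558 -0.278  0.16 ] [ 0.591 -0.256  0.17 ]
0.17 26 [ 0.559 -0.271  0.17 ] [ 0.591 -0.254  0.179]
0.18 14 [ 0.548 -0.272  0.182] [ 0.59  -0.246  0.189]
0.19 77 [ 0.548 -0.268  0.19 ] [ 0.61  -0.232  0.2  ]
0.2 115 [ 0.55  -0.268  0.2  ] [ 0.611 -0.231  0.21 ]
scene tcp 191.9 319.5
scene tip 193.8 325.2
scene knobtop 192.1 319.7
scene knobgrip 194.3 326.3
0.06 66 [ 0.555 -0.295  0.06 ] [ 0.608 -0.241  0.069]
0.07 8 [ 0.58  -0.26   0.072] [ 0.587 -0.254  0.08 ]
0.08 5 [ 0.58  -0.258  0.082] [ 0.586 -0.254  0.09 ]
0.09 6 [ 0.576 -0.258  0.09 ] [ 0.586 -0.254  0.097]
0.13 15 [ 0.581 -0.287  0.131] [ 0.587 -0.275  0.14 ]
0.14 15 [ 0.582 -0.288  0.14 ] [ 0.588 -0.275  0.15 ]
0.15 9 [ 0.583 -0.287  0.151] [ 0.588 -0.274  0.154]
0.17 1 [ 0.602 -0.277  0.18 ] [ 0.602 -0.277  0.18 ]
0.18 33 [ 0.595 -0.295  0.18 ] [ 0.61  -0.255  0.19 ]
0.19 79 [ 0.555 -0.314  0.19 ] [ 0.616 -0.234  0.2  ]
0.2 364 [ 0.553 -0.313  0.2  ] [ 0.618 -0.234  0.21 ]
```

View pics/g2.png

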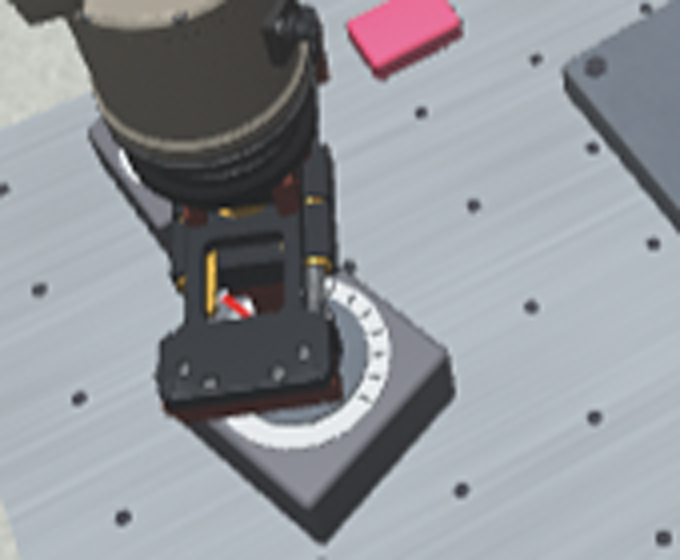

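The knob's bar is fully visible and the fingers are closed just above it, so the fingertips must not reach as far as I assumed. I'll rise, reopen and measure the tips in the tool frame.

Request:
servo_tool(moves=[[[0,0,-10],[0,0,0]],[[0,0,-10],[0,0,0]],[[0,0,-10],[0,0,0]],[[0,0,0],[0,0,0]],[[0,0,0],[0,0,0]],[[0,0,0],[0,0,0]],[[0,0,0],[0,0,0]]], hand=-0.1)

```text
t: 23.62
tcp_pos: [0.5744, -0.273, 0.1304]
ee_rot: [-0.0, 0.824, 0.566, -0.0]
ft_force: [0.4, 0.4, -0.3]
finger_gap: 0.039
grip_force: 0.0
```

```bash
python3 -c "
from h import *
s=ctrl.read_state();M=rot(s['ee_rot']);p=s['tcp_pos'];print(s['t'],p,s['finger_gap'])
for n in('wrist','side','scene'):
    c=cap(n);Q=(cloud(c)-p)@M   # tool frame
    m=(c['range_z']>0)&(abs(Q[...,0])<.02)&(abs(Q[...,1])<.05)&(Q[...,2]<.05)&(Q[...,2]>-.06)
    q=Q[m];print(n,len(q))
    for z in np.arange(-.03,.05,.006):
        w=q[(q[:,2]>=z)&(q[:,2]<z+.006)]
        if len(w): print(z.round(3),len(w),w.min(0).round(3),w.max(0).round(3))
"
```

```text
23.6167 [ 0.57439962 -0.27303774  0.13041084] 0.03903062680645273
wrist 4057
-0.03 308 [-0.009 -0.028 -0.03 ] [ 0.013  0.029 -0.024]
-0.024 250 [-0.009 -0.028 -0.024] [ 0.013  0.029 -0.018]
-0.018 230 [-0.008 -0.028 -0.018] [ 0.013  0.029 -0.012]
-0.012 197 [-0.008 -0.028 -0.012] [ 0.013  0.029 -0.006]
-0.006 48 [ 0.003 -0.026 -0.006] [ 0.013  0.028 -0.004]
0.024 9 [ 0.005 -0.     0.029] [0.019 0.002 0.03 ]
0.03 994 [-0.02  -0.007  0.03 ] [0.02  0.007 0.036]
0.036 12 [-0.018 -0.007  0.036] [0.02  0.007 0.041]
0.042 8 [ 0.018 -0.007  0.043] [0.02  0.007 0.048]
0.048 1 [0.018 0.007 0.048] [0.018 0.007 0.048]
side 438
-0.03 44 [-0.011 -0.031 -0.03 ] [ 0.013  0.03  -0.024]
-0.024 32 [-0.012 -0.031 -0.024] [ 0.014  0.029 -0.018]
-0.018 33 [-0.009 -0.031 -0.018] [ 0.013  0.029 -0.012]
-0.012 37 [-0.011 -0.03  -0.012] [ 0.012  0.031 -0.006]
-0.006 9 [-0.012 -0.029 -0.006] [ 0.012  0.034 -0.001]
0.03 41 [-0.019 -0.01   0.03 ] [0.018 0.007 0.036]
0.036 27 [-0.02  -0.01   0.036] [0.019 0.003 0.042]
0.042 28 [-0.02  -0.012  0.042] [0.019 0.004 0.048]
0.048 4 [-0.014 -0.009  0.048] [0.018 0.004 0.05 ]
scene 34
0.03 11 [ 0.016 -0.004  0.03 ] [0.019 0.006 0.035]
0.036 4 [ 0.017 -0.002  0.036] [0.019 0.007 0.042]
0.042 4 [ 0.018 -0.     0.042] [0.019 0.006 0.048]
0.048 1 [0.018 0.007 0.049] [0.018 0.007 0.049]
```

Both cameras put the real fingertips about 3.5 mm *behind* the reported TCP, not 25 mm ahead of it. The knob height itself checks out at 0.0985. I'll go down to TCP z ≈ 0.0725, which puts the tips at about 0.076.

Request:
servo_tool(moves=[[[0,0,8],[0,0,0]],[[0,0,8],[0,0,0]],[[0,0,8],[0,0,0]],[[0,0,8],[0,0,0]],[[0,0,8],[0,0,0]],[[0,0,8],[0,0,0]],[[0,0,4],[0,0,0]],[[0,0,3],[0,0,0]],[[0,0,3],[0,0,0]],[[0,0,0],[0,0,0]],[[0,0,0],[0,0,0]]])

```text
t: 24.68
tcp_pos: [0.5749, -0.2732, 0.0729]
ee_rot: [0.0, 0.824, 0.566, 0.0]
ft_force: [0.3, -1.0, -0.1]
finger_gap: 0.0397
grip_force: 0.0
```

Request:
servo_tool(moves=[[[0,0,0],[0,0,0]],[[0,0,0],[0,0,0]],[[0,0,0],[0,0,0]],[[0,0,0],[0,0,0]],[[0,0,0],[0,0,0]],[[0,0,0],[0,0,0]]], hand=-1, newtons=30)

```text
t: 25.18
tcp_pos: [0.5741, -0.2729, 0.073]
ee_rot: [-0.0, 0.824, 0.566, -0.0]
ft_force: [-3.2, 1.8, 3.8]
finger_gap: 0.0139
grip_force: 30.0
```

The grip is firm: gap 13.9 mm at 30 N. Turning anticlockwise now.

Request:
servo_tool(moves=[[[0,0,0],[0,0,-0.1]],[[0,0,0],[0,0,-0.1]],[[0,0,0],[0,0,-0.1]],[[0,0,0],[0,0,-0.1]],[[0,0,0],[0,0,-0.1]],[[0,0,0],[0,0,-0.1]],[[0,0,0],[0,0,-0.1]],[[0,0,0],[0,0,-0.1]],[[0,0,0],[0,0,-0.1]],[[0,0,0],[0,0,-0.1]],[[0,0,0],[0,0,0]]])

```text
t: 26.1
tcp_pos: [0.5726, -0.2731, 0.0729]
ee_rot: [-0.002, 0.45, 0.893, -0.001]
ft_force: [-7.8, 1.4, 9.0]
finger_gap: 0.014
grip_force: 30.0
```

```bash
python3 -c "
from h import *
delta(.5744,-.273,.073,3.533);s=ctrl.read_state();print(s['torque'],s['grip_force'])"
```

```text
t 26.1 tcp [ 0.5726 -0.2731  0.0729] yaw 2.208 tilt [-0.004  0.    -1.   ] shift [-1.   1.5 -0.1] wz -1.325 q7 0.63 F [-7.78  1.42  8.97] gap 0.014
[0.44483159 1.70372373 0.07717334] 30.001684427261353
```

Request:
servo_tool(moves=[[[0.6,-0.8,0],[0,0,-0.1]],[[0,0,0],[0,0,-0.1]],[[0,0,0],[0,0,-0.1]],[[0,0,0],[0,0,-0.1]],[[0,0,0],[0,0,-0.1]],[[0,0,0],[0,0,-0.1]],[[0,0,0],[0,0,-0.1]],[[0,0,0],[0,0,-0.1]],[[0,0,0],[0,0,-0.1]],[[0,0,0],[0,0,-0.1]],[[0,0,0],[0,0,-0.1]],[[0,0,0],[0,0,0]]])

```text
t: 27.1
tcp_pos: [0.5719, -0.2747, 0.0729]
ee_rot: [-0.002, -0.083, 0.997, -0.001]
ft_force: [-7.4, -0.3, 8.5]
finger_gap: 0.0141
grip_force: 30.0
```

```bash
python3 -c "
from h import *
delta(.5744,-.273,.073,3.533);s=ctrl.read_state();print(s['torque'],s['grip_force'])"
```

```text
t 27.1 tcp [ 0.5719 -0.2747  0.0729] yaw -2.976 tilt [-0.004 -0.002 -1.   ] shift [-2.8  1.2 -0.1] wz -0.226 q7 1.58 F [-7.35 -0.34  8.54] gap 0.0141
[-0.23044868  1.53232685  0.07830805] 30.002228915691376
```

Request:
servo_tool(moves=[[[0,0,0],[0,0,-0.07]],[[0,0,0],[0,0,-0.07]],[[0,0,0],[0,0,-0.06]],[[0,0,0],[0,0,-0.04]],[[0,0,0],[0,0,0]],[[0,0,0],[0,0,0]]])

```text
t: 27.6
tcp_pos: [0.572, -0.275, 0.0729]
ee_rot: [-0.002, -0.198, 0.98, -0.001]
ft_force: [-6.6, -1.8, 7.8]
finger_gap: 0.014
grip_force: 30.0
```

```bash
python3 -c "
from h import *
delta(.5744,-.273,.073,3.533);s=ctrl.read_state();print(s['torque'],s['grip_force'])"
```

```text
t 27.6 tcp [ 0.572  -0.275   0.0729] yaw -2.742 tilt [-0.003 -0.002 -1.   ] shift [-3.   0.9 -0.1] wz 0.008 q7 1.79 F [-6.63 -1.77  7.81] gap 0.014
[-0.26481133  1.44161257 -0.37994427] 30.032425224781036
```

The moment jumped at the expected zero angle, so the stop is reached. Releasing, lifting and verifying.

Request:
servo_tool(moves=[[[0,0,0],[0,0,0]],[[0,0,0],[0,0,0]],[[0,0,0],[0,0,0]],[[0,0,0],[0,0,0]],[[0,0,0],[0,0,0]],[[0,0,0],[0,0,0]]], hand=-0.1)

```text
t: 28.1
tcp_pos: [0.5739, -0.2729, 0.0727]
ee_rot: [0.0, -0.2, 0.98, 0.0]
ft_force: [-0.4, -0.7, 0.5]
finger_gap: 0.0396
grip_force: 0.0
```

Request:
servo_tool(moves=[[[0,0,-12],[0,0,0]],[[0,0,-12],[0,0,0]],[[0,0,-12],[0,0,0]],[[0,0,-12],[0,0,0]],[[0,0,-12],[0,0,0]],[[0,0,-12],[0,0,0]],[[0,0,-12],[0,0,0]],[[0,0,-12],[0,0,0]],[[0,0,-12],[0,0,0]],[[0,0,-12],[0,0,0]],[[0,0,0],[0,0,0]],[[0,0,0],[0,0,0]]])

```text
t: 29.1
tcp_pos: [0.5741, -0.2732, 0.1935]
ee_rot: [0.0, -0.2, 0.98, -0.0]
ft_force: [0.9, -0.2, -0.2]
finger_gap: 0.0393
grip_force: 0.0
```

```bash
python3 -c "
from h import *
c=cap('wrist');P=cloud(c);Z=P[...,2]
m=(Z>.092)&(Z<.104)&(c['range_z']>0)&(np.hypot(P[...,0]-.574,P[...,1]+.273)<.04)
p=P[m];print(len(p),cv2.minAreaRect(p[:,:2].astype(np.float32)*1000))
m=(Z>.05)&(Z<.06)&(c['range_z']>0)&(np.hypot(P[...,0]-.574,P[...,1]+.273)<.09)
p=P[m];print(len(p),cv2.minAreaRect(p[:,:2].astype(np.float32)*1000))
d=cap('side');save('pics/end.png',np.hstack([cv2.resize(c['image'],(400,300)),cv2.resize(d['image'],(400,300))]))
s=ctrl.read_state();print(s['t'],s['tcp_pos'],s['ft_force'])"
```

```text
654 ((573.9116821289062, -274.07672119140625), (41.85581588745117, 13.159882545471191), 22.65069007873535)
6632 ((574.1702880859375, -274.3655700683594), (109.83151245117188, 99.92496490478516), 22.31369972229004)
29.2 [ 0.57330962 -0.27313943  0.19213177] [-0.17935763 -0.20092431  1.05209965]
```

View pics/end.png

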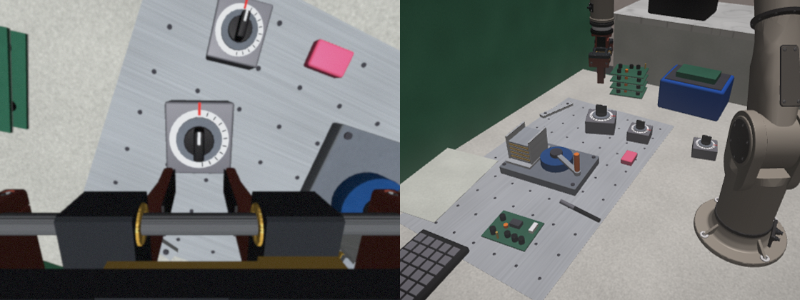

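The stripe at (199,139) points straight at the red mark at (199,108). The bar and box angles agree to 0.006 rad. The lever is home, and the loose items look unmoved.

```bash
python3 -c "
from station import ctrl
print(ctrl.sign_off())"
```

```text
the job is handed in; nothing more can be done
None
```

I primed the lever against its stop at about 6 N over the spring, and it went back home. The counter knob is at its zero stop, the board, pen and foam look unmoved in the pictures, and I handed the job in at about 29 s; sign-off returned no verdict.

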